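Shift the illuminator's filter lever into the green slot

ROBOT

A 6-joint arm with a two-finger parallel gripper is mounted at the origin on the work surface. World frame = base frame: x ahead of the robot, y to its left, z up, the work surface at z = 0. Lengths are in m, angles in degrees, forces in N, time in s.
With the tool pointing down it reaches from about 0.325 to 0.9 m from the base axis. Payload 6.1 kg.
Tool frame: the origin (TCP) lies at the very end of the fingers, on their centre line; the grasp point (between the pads) lies 19 mm behind it; z points along the fingers, y is the direction in which the jaws open and shut (so a half turn about z gives the same grasp; the last joint's range is limited). The gripper opens to 87 mm and grips with 3 to 60 N. Pads are 19 mm wide; open, the fingers measure 117 mm over their backs; the gripper's body (75 mm by 190 mm) begins 51 mm behind the grasp point.
Start: joints at [-7.225, 12.628, 87.462, -0, 79.91, -7.225], TCP at [0.625, -0, 0.223] pointing down, gripper open.
Joint ranges: [-170.65, 170.65], [-52.31, 119.04], [5.05, 147.46], [-71.25, 251.25], [11.57, 151.72], [-153.62, 153.62]. Speed limits (degrees/s): [147.25, 147.25, 172.46, 180, 180, 180].

INTERFACE

Orientations are given as a 3x3 rotation matrix whose columns are the frame's x, y, z axes.
In Python, from bench import manip gives the robot as it stands.
- The arm moves only by the tool apply_moves, never from a script. Its argument "increments" is a list of rows, each a list of 7 numbers: the shift along the world's x, y, z in mm, then the turn, a rotation vector about the world's x, y, z in degrees, then the finger opening in mm, from 0 to 87. A call has 1 to 12 rows; each row shifts and turns the pose as measured when the row begins; what a row does not reach is not made up. A row lasts 1/8 s, in which the tool goes at most 62.5 mm and 10.7 degrees, less where a joint would pass 70% of its speed; a pose out of reach is approached as far as the arm can. A call with a gripper value outside its range is refused whole. The fingers move at their own pace and stop on an object; "squeeze" is the grip in N (left out, the last holds). Time passes only in rows, so rows that do not move let the fingers close. It gives the time, the measured TCP pose, the force and the opening at its end, in the units of the state.
- manip.get_obs(): the state, without advancing time (a new reading comes with each control period).
- manip.grab_frame(name): name is "scene" or "side" or "wrist"; returns the picture (480x640x3 uint8, blue, green, red); there is no depth.
- manip.camera_params(name): a dict with "intrinsics" (3x3 intrinsics, pixels), "rvec" (rotation vector, rad) and "tvec" (3), from world to camera coordinates, as OpenCV has them; the wrist camera has in their place "hand_eye" (4x4, takes a point from camera to tool coordinates, whose origin is the TCP and whose axes are the flange's). Camera axes: x right, y down, z forward; pixel columns grow to the right and rows downward; lengths in m; the calibration is good to about 2 mm. The wrist camera is an equidistant fisheye: a pixel r from the principal point sees the ray r / f radians off the axis. A picture is of the moment at which its call begins: read the wrist's pose just before it. camera_params takes no time and is no camera call.
- manip.close_job(): hands the job in, once; it reports no verdict.
The state is a dict: "clock": time; "joint_positions": joint angles; "qvel": joint speeds; "effort": joint torques, N m; "tcp_pos": TCP position; "eef_rot": TCP orientation; "contact_force": force on the tool from outside, world axes, zero at the start; "wrist_torque": the same for the moment, N m; "finger_gap": finger opening in m.
Only numpy, scipy, OpenCV 4.12 (cv2) and the standard library are available. Lean on these libraries where they do the work, as an engineer would, in place of code of your own. Each camera call takes 0.05 s, during which the arm holds its last target. There are 200 camera calls.

TASK

Switch the microscope illuminator to its green filter: using only the fingertips or the outside of the fingers, gently push the black-knobbed lever out of its middle park slot, along the cross channel of the gate and fully home into the slot marked by the green dot, without entering any other coloured slot. Do not grip the lever, and leave the filter cube, bottle and dish where they are.

Things in the scene. Friction and masses are not known exactly. Their poses are not given: they have to be found in the camera images.
- illuminator: Fixed white illuminator housing, 240 mm along x, 320 mm along y, top 102 mm above the bench, with a 140 x 130 mm aluminium gate plate on it, plate top 115 mm above the bench. Origin: centre of its underside; x away from the robot at yaw 0, y left, z up.
- gate_centre (a point): Gate's centre, on the plate's top; axes as the housing's. Channels 14 mm wide are cut in the plate: a cross channel along y (stem reaches y = +-30 mm); at each end of it one slot toward +x and one toward -x (stem home at x = +-26 mm); in the middle a park slot toward -x only, closed toward +x, where the lever starts. Channel sides and ends stop the lever, with about 2 mm of play.
- knob (a point): Centre of the lever's black ball knob, 34 mm across. Upright it is 75 mm above the plate; at an end of the cross channel 67 mm above it and 52 mm along y from the gate's centre; home in a corner slot 60 mm above it, 44 mm along x and 51 mm along y from the gate's centre.
- stem (a point): Point on the axis of the lever's 9 mm steel stem, 101 mm from the pivot; it is at plate level when the lever is home in a corner slot.
- green_mark (a point): Green plastic dot, 17 mm across and 2 mm thick, on the gate plate, just past the closed end of one of the four corner slots; the point is its centre. It lies 18 mm beyond the stem's centre when the lever is fully home in that slot. Which corner has which colour changes from run to run.
- red_mark (a point): Red plastic dot, 17 mm across and 2 mm thick, on the gate plate, just past the closed end of one of the four corner slots; the point is its centre. It lies 18 mm beyond the stem's centre when the lever is fully home in that slot. Which corner has which colour changes from run to run.
- yellow_mark (a point): Yellow plastic dot, 17 mm across and 2 mm thick, on the gate plate, just past the closed end of one of the four corner slots; the point is its centre. It lies 18 mm beyond the stem's centre when the lever is fully home in that slot. Which corner has which colour changes from run to run.
- blue_mark (a point): Blue plastic dot, 17 mm across and 2 mm thick, on the gate plate, just past the closed end of one of the four corner slots; the point is its centre. It lies 18 mm beyond the stem's centre when the lever is fully home in that slot. Which corner has which colour changes from run to run.
- lever (a joint): Fore-and-aft tilt of the lever, rad. The lever tilts both ways about a pivot 95 mm below the gate's centre; knob 170 mm from it; light friction (1 to 2 N at the knob), no spring or detent, stays where left; stops are stiff. Values: 0 in the cross channel, about +0.27 home in a slot toward the housing's +x, about -0.27 home toward its -x.
- cradle (a joint): Sideways tilt of the lever, rad: 0 in the middle, about +0.31 at the channel's end on the housing's -y side, about -0.31 at the +y end.
- cube_mid (a point): Centre of a loose black filter cube, 36 mm, standing on the housing beside the gate plate; leave alone.
- bottle_mid (a point): Centre (60 mm up) of a loose amber bottle with blue cap, 56 mm across, 120 mm tall, on the bench beside the housing; leave alone.
- dish_mid (a point): Centre of a loose lidded clear dish, 90 mm across, 17 mm high, on the bench at the other side of the housing; leave alone.

How it is judged (in metres and radians):
On the way, in this order (a step that is already met when the one before it is completed fails the run):
1. the lever stands in the cross channel, out of the park slot (value of joint lever between -0.06 and 0.06 rad), for 0.05 s.
2. the lever is fully home in the slot with the green dot (horizontal distance between stem and green_mark below 0.022 m), for 0.2 s.
At the end, for the whole second after the job is handed in: The lever rests fully home in the green-dotted slot (within about 4 mm of its end, measured at the gate plate), and the cube, bottle and dish are within 20 mm of where they began (horizontal distance between stem and green_mark below 0.022 m and velocity of joint lever between -0.05 and 0.05 rad/s and not (distance of cube_mid from where it was at the start of the episode above 0.02 m) and not (distance of bottle_mid from where it was at the start of the episode above 0.02 m) and not (distance of dish_mid from where it was at the start of the episode above 0.02 m)); the robot touches nothing.
It fails at once if the lever enters a slot with a red, yellow or blue dot by more than about half its depth (horizontal distance between stem and red_mark below 0.03 m or horizontal distance between stem and yellow_mark below 0.03 m or horizontal distance between stem and blue_mark below 0.03 m).
It fails at once if the lever is gripped or forced (more than 35 N between the fingers and the lever) (contact force between the fingers and lever above 35 N).
It fails at once if the filter cube, bottle or dish is lifted, carried or shoved more than 20 mm (distance of any of cube_mid, bottle_mid, dish_mid from where it was at the start of the episode above 0.02 m).
It also fails if it takes over 45 s, if anything falls off the work surface, if the arm or the gripper's body presses on something with over 40 N, if the wrist force passes 120 N, or if a joint passes its speed limit or range.

## Working session

There is one attempt and no reset: what is moved stays moved. The work goes in short steps, Python scripts to look and compute and a tool call to move; the robot and the scene stay as the last step left them, time stands still between calls to the robot, and variables do not carry over. Pictures are saved under pics/ and viewed, about 8 in all and at most 12, crops included, and the job is handed in when it is done.

Besides the shell and the picture viewer there is one more tool, called after "Call:" in YAML: its name, and indented under it one key for each argument. apply_moves: Moves the arm, as the interface text tells. Its arguments: {"type":"object","properties":{"increments":{"type":"array","items":{"type":"array","items":{"type":"number"}}},"squeeze":{"type":"number"}},"required":["increments"]}

```bash
mkdir -p pics; python3 - <<'E'
from bench import manip
import cv2,numpy as np
for n in("scene","side"):
    cv2.imwrite(f"pics/{n}0.png",manip.grab_frame(n)); print(n,manip.camera_params(n))
o=manip.get_obs();print(o)
E
```

```text
scene {'intrinsics': array([[493.15174575,   0.        , 317.34592606],
       [  0.        , 493.15174575, 230.94682056],
       [  0.        ,   0.        ,   1.        ]]), 'rvec': array([ 2.26396981,  1.04410911, -0.34634767]), 'tvec': array([-0.4046061 , -0.22389756,  1.43720573])}
side {'intrinsics': array([[491.82085104,   0.        , 322.17579273],
       [  0.        , 491.82085104, 241.82263013],
       [  0.        ,   0.        ,   1.        ]]), 'rvec': array([ 2.23265159, -0.70789324,  0.2894867 ]), 'tvec': array([-0.44897163,  0.34147835,  0.71168004])}
{'clock': 0.1, 'joint_positions': array([-7.22465021e+00,  1.26712822e+01,  8.75209186e+01, -7.63379224e-04,
        7.99097543e+01, -7.22590802e+00]), 'qvel': array([ 0.02892456, -0.09195186, -0.02228004,  0.02674059,  0.03975294,
        0.12731221]), 'effort': array([ 7.49785686e-04, -4.95945239e+01, -3.88519800e+01,  7.01414770e-02,
        5.15591155e-02, -7.55870246e-05]), 'tcp_pos': array([6.24428661e-01, 6.78600699e-05, 2.21524817e-01]), 'eef_rot': array([[-2.41125946e-05,  9.99998439e-01, -1.76697307e-03],
       [ 9.99999977e-01,  2.44850582e-05,  2.10770600e-04],
       [ 2.10813536e-04, -1.76696795e-03, -9.99998417e-01]]), 'contact_force': array([ 0.1841586 , -0.02196709,  0.42182383]), 'wrist_torque': array([-0.00540721,  0.03503897,  0.00957363]), 'finger_gap': 0.08719380575283829}
```

View pics/scene0.png

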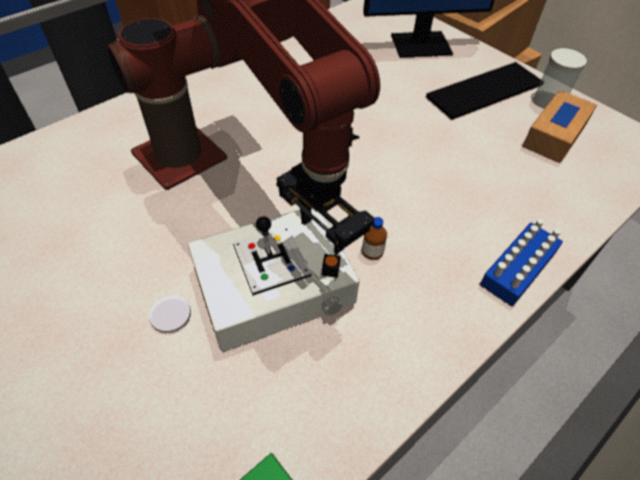

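View pics/side0.png

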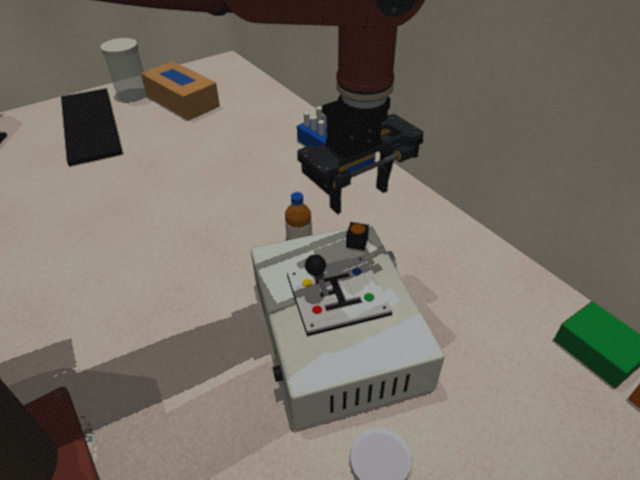

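Scene: knob at (264,223), red (252,246), yellow (277,238), green (264,276), blue (291,268). Side: knob (315,265), red (317,310), yellow (308,284), blue (357,272), green (370,297).

```bash
cat > h.py <<'E'
import cv2,numpy as np
from bench import manip
def P(n):
    c=manip.camera_params(n);R=cv2.Rodrigues(np.array(c['rvec']))[0];return c['intrinsics'],R,np.array(c['tvec'])
def onplane(n,uv,z):
    K,R,t=P(n);d=R.T@np.linalg.inv(K)@[*uv,1];o=-R.T@t;return o+d*(z-o[2])/d[2]
def proj(n,X):
    K,R,t=P(n);return cv2.projectPoints(np.array(X,float).reshape(-1,3),cv2.Rodrigues(R)[0],t,K,None)[0].reshape(-1,2)
def tri(a,b):
    M=[];
    Ps=[]
    for n in("scene","side"):
        K,R,t=P(n);Ps.append(K@np.c_[R,t])
    X=cv2.triangulatePoints(Ps[0],Ps[1],np.array(a,float),np.array(b,float)).ravel();return X[:3]/X[3]
def blob(im,seed,r=9,col=True):
    u,v=seed;c=im[v-r:v+r+1,u-r:u+r+1]
    h=cv2.cvtColor(c,cv2.COLOR_BGR2HSV)
    m=((h[...,1]>130)&(h[...,2]>70)) if col else h[...,2]<60
    n,l,s,ce=cv2.connectedComponentsWithStats(m.astype(np.uint8))
    i=1+np.argmax(s[1:,4]);return ce[i]+[u-r,v-r],s[i,4]
E
python3 - <<'E'
from h import *
S={'scene':dict(red=(252,246),yellow=(277,238),green=(264,276),blue=(291,268),knob=(264,223)),
'side':dict(red=(317,310),yellow=(308,284),blue=(357,272),green=(370,297),knob=(315,265))}
D={}
for n in S:
    im=cv2.imread(f'pics/{n}0.png')
    for k,s in S[n].items():
        c,a=blob(im,s,14 if k=='knob' else 8,k!='knob');D[n,k]=c
        print(n,k,c.round(1),a,onplane(n,c,.117 if k!='knob' else .19).round(4))
m={k:(onplane('scene',D['scene',k],.117)+onplane('side',D['side',k],.117))/2 for k in S['side']if k!='knob'}
print('knob tri',tri(D['scene','knob'],D['side','knob']))
for k in m: print(k,m[k].round(4), tri(D['scene',k],D['side',k]).round(4))
g=sum(m.values())/4;print('centre',g)
for a,b in(('red','yellow'),('red','green'),('yellow','blue'),('green','blue')):
    d=m[b]-m[a];print(a,b,np.linalg.norm(d).round(4),np.degrees(np.arctan2(d[1],d[0])).round(2))
E
```

```text
scene red [251.4 245.4] 29 [ 0.4861 -0.0802  0.117 ]
scene yellow [276.6 237.9] 27 [ 0.5051 -0.0249  0.117 ]
scene green [263.9 276.4] 19 [ 0.5691 -0.1084  0.117 ]
scene blue [290.5 266.3] 6 [ 0.585  -0.0495  0.117 ]
scene knob [263.1 225. ] 197 [ 0.5075 -0.0581  0.19  ]
side red [316.7 309.1] 58 [ 0.4835 -0.0787  0.117 ]
side yellow [307.  282.4] 55 [ 0.5026 -0.0222  0.117 ]Traceback (most recent call last):
  File "<stdin>", line 8, in <module>
  File "h.py", line 20, in blob
    i=1+np.argmax(s[1:,4]);return ce[i]+[u-r,v-r],s[i,4]
        ~~~~~~~~~^^^^^^^^^
    return _wrapfunc(a, 'argmax', axis=axis, out=out, **kwds)
    return bound(*args, **kwds)
ValueError: attempt to get argmax of an empty sequence
```

```bash
sed -i 's/>130)&(h\[...,2\]>70)/>90)\&(h[...,2]>40)/' h.py; python3 - <<'E'
from h import *
S={'scene':dict(red=(252,246),yellow=(277,238),green=(264,276),blue=(291,268),knob=(264,223)),
'side':dict(red=(317,310),yellow=(308,284),blue=(357,272),green=(370,297),knob=(315,265))}
m={k:[] for k in S['side']};D={}
for n in S:
    im=cv2.imread(f'pics/{n}0.png')
    for k,s in S[n].items():
        c,a=blob(im,s,14 if k=='knob' else 7,k!='knob');D[n,k]=c
        p=onplane(n,c,.117 if k!='knob' else .184);m[k].append(p)
        print(n,k,c.round(1),a,p.round(4))
print('knob tri',tri(D['scene','knob'],D['side','knob']))
q=np.array([[-44,30],[-44,-30],[44,-30],[44,30]])/1e3; p=np.array([np.mean(m[k],0)[:2] for k in('yellow','red','green','blue')])
c=p.mean(0);A=(q[:,0]+1j*q[:,1]);B=(p-c)@[1,1j];r=np.vdot(A,B);print('centre',c,'yaw',np.degrees(np.angle(r)),'scale',abs(r)/np.vdot(A,A).real)
a=np.angle(r);R=np.array([[np.cos(a),-np.sin(a)],[np.sin(a),np.cos(a)]]);print(((p-c)@R*1e3).round(1))
print('knob gate',((np.mean(m['knob'],0)[:2]-c)@R*1e3).round(1))
for X in((-92,0),(0,0),(0,50),(-40,-51),(44,-51)):print(X,(c+R@np.array(X)/1e3).round(4))
E
```

```text
scene red [251.1 245.6] 37 [ 0.4859 -0.081   0.117 ]
scene yellow [276.8 237.6] 34 [ 0.5048 -0.024   0.117 ]
scene green [264.  276.2] 27 [ 0.5689 -0.1079  0.117 ]
scene blue [290.8 267.4] 32 [ 0.5876 -0.0507  0.117 ]
scene knob [263.1 225. ] 197 [ 0.5033 -0.0554  0.184 ]
side red [316.7 309.1] 70 [ 0.4836 -0.0787  0.117 ]
side yellow [306.9 282.4] 63 [ 0.5025 -0.0221  0.117 ]
side blue [356.3 271.1] 45 [ 0.5857 -0.0495  0.117 ]
side green [368.8 296.7] 52 [ 0.5672 -0.1067  0.117 ]
side knob [316.  266.6] 399 [ 0.5004 -0.0548  0.184 ]
knob tri [ 0.50145015 -0.05387536  0.18196728]
centre [ 0.53577998 -0.0650557 ] yaw -18.174260956904956 scale 0.9960755594517452
[[-43.6  29.9]
 [-43.9 -29.9]
 [ 43.8 -30.1]
 [ 43.7  30.1]]
knob gate [-35.4  -1.1]
(-92, 0) [ 0.4484 -0.0364]
(0, 0) [ 0.5358 -0.0651]
(0, 50) [ 0.5514 -0.0176]
(-40, -51) [ 0.4819 -0.101 ]
(44, -51) [ 0.5617 -0.1272]
```

Call:
apply_moves:
  increments:
    - [0, 0, 20, 0, 0, 0, 0]
    - [0, 0, 20, 0, 0, -6, 0]
    - [-30, -6, 0, 0, 0, -6, 0]
    - [-30, -6, 0, 0, 0, -6, 0]
    - [-30, -6, 0, 0, 0, 0, 0]
    - [-30, -6, 0, 0, 0, 0, 0]
    - [-30, -6, 0, 0, 0, 0, 0]
    - [-26, -6, 0, 0, 0, 0, 0]
    - [0, 0, 0, 0, 0, 0, 0]
  squeeze: 5

```text
clock: 1.23
tcp_pos: [0.4457, -0.0371, 0.2738]
eef_rot: [[0.319, 0.948, 0.009], [0.948, -0.319, -0.001], [0.002, 0.009, -1.0]]
contact_force: [0.6, -0.3, 0.5]
finger_gap: 0.0052
```

Call:
apply_moves:
  increments:
    - [0, 0, -25, 0, 0, 0, 0]
    - [0, 0, -25, 0, 0, 0, 0]
    - [0, 0, -25, 0, 0, 0, 0]
    - [0, 0, -25, 0, 0, 0, 0]
    - [2, 0, -5, 0, 0, 0, 0]
    - [0, 0, 0, 0, 0, 0, 0]

```text
clock: 1.98
tcp_pos: [0.4553, -0.0371, 0.173]
eef_rot: [[0.319, 0.947, 0.021], [0.948, -0.319, -0.002], [0.005, 0.021, -1.0]]
contact_force: [0.3, 0.8, -0.3]
finger_gap: 0.0001
```

```bash
python3 - <<'E'
from h import *
cv2.imwrite('pics/side1.png',cv2.resize(manip.grab_frame('side')[150:350,200:440],None,fx=3,fy=3))
E
```

```text
(no output)
```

View pics/side1.png

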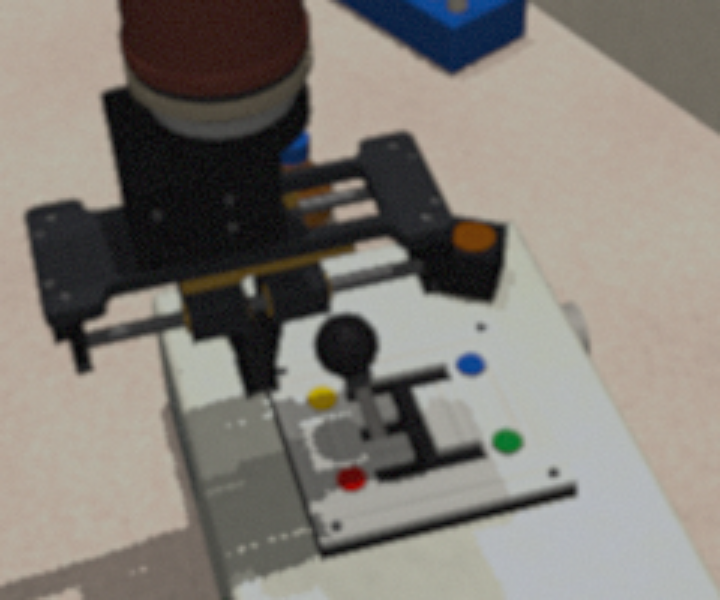

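Call:
apply_moves:
  increments:
    - [4.8, -1.6, -2, 0, 1.2, 0, 0]
    - [4.8, -1.6, -2, 0, 0, 0, 0]
    - [3.8, -1.25, 0, 0, 0, 0, 0]
    - [3.8, -1.25, 0, 0, 0, 0, 0]
    - [3.8, -1.25, 0, 0, 0, 0, 0]
    - [3.8, -1.25, 0, 0, 0, 0, 0]

```text
clock: 2.78
tcp_pos: [0.4833, -0.0462, 0.1717]
eef_rot: [[0.319, 0.948, 0.003], [0.948, -0.319, -0.003], [-0.002, 0.003, -1.0]]
contact_force: [-1.5, 1.1, 1.3]
finger_gap: 0.0004
```

Call:
apply_moves:
  increments:
    - [3.8, -1.25, 0, 0, 0, 0, 0]
    - [3.8, -1.25, 0, 0, 0, 0, 0]
    - [3.8, -1.25, 0, 0, 0, 0, 0]
    - [2.8, -0.9, 0, 0, 0, 0, 0]

```text
clock: 3.28
tcp_pos: [0.4984, -0.0512, 0.1718]
eef_rot: [[0.319, 0.948, 0.002], [0.948, -0.319, -0.003], [-0.002, 0.003, -1.0]]
contact_force: [-1.6, 0.7, 0.9]
finger_gap: 0.0006
```

```bash
cat >> h.py <<'E'
C=np.array([.5358,-.0651]);a=np.radians(-18.17);R2=np.array([[np.cos(a),-np.sin(a)],[np.sin(a),np.cos(a)]])
def look(name,guess,z,view=True):
    o=manip.get_obs();print('tcp gate',((o['tcp_pos'][:2]-C)@R2*1e3).round(1),'z',o['tcp_pos'][2].round(4),'F',o['contact_force'].round(1),'ez',o['eef_rot'][:,2].round(3))
    X=np.r_[C+R2@np.array(guess)/1e3,z]
    im=manip.grab_frame('side')
    print('expected knob px in crop',((proj('side',X)[0]-[200,150])*3).round(0))
    if view: cv2.imwrite(f'pics/{name}.png',cv2.resize(im[150:350,200:440],None,fx=3,fy=3))
    return im
E
python3 -c "
from h import *
look('side2',(-3,0),.190)"
```

```text
tcp gate [-39.9   1.6] z 0.1718 F [-1.6  0.7  0.9] ez [ 0.002 -0.003 -1.   ]
expected knob px in crop [410. 326.]
```

View pics/side2.png

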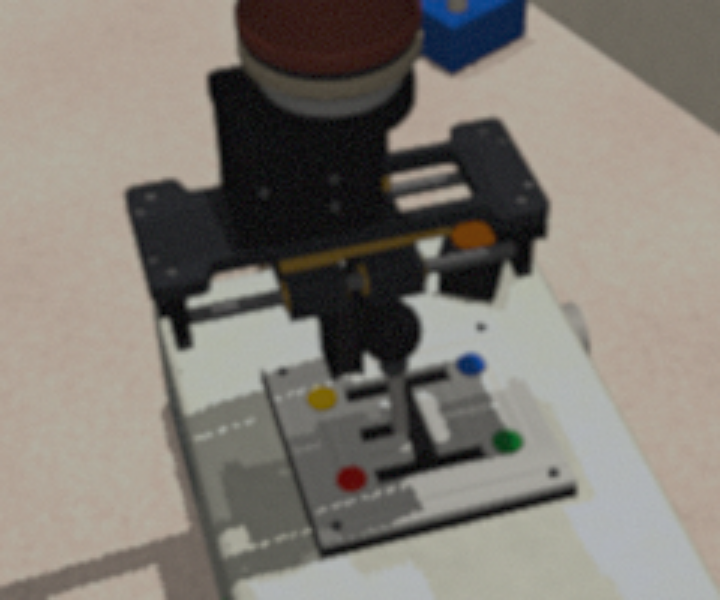

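Knob at about (390,332) in the crop, i.e. gate x ≈ -13, with a finger offset of about 27 mm. About 12 mm more is needed.

Call:
apply_moves:
  increments:
    - [2.8, -0.9, 0, 0, 0, 0, 0]
    - [2.8, -0.9, 0, 0, 0, 0, 0]
    - [1.9, -0.6, 0, 0, 0, 0, 0]
    - [1.9, -0.6, 0, 0, 0, 0, 0]
    - [1.0, -0.3, 0, 0, 0, 0, 0]

```text
clock: 3.95
tcp_pos: [0.5099, -0.0549, 0.1719]
eef_rot: [[0.319, 0.948, 0.003], [0.948, -0.319, -0.003], [-0.002, 0.004, -1.0]]
contact_force: [-1.9, 0.2, 1.0]
finger_gap: 0.0004
```

```bash
python3 -c "
from h import *
look('side3',(0,0),.190)"
```

```text
tcp gate [-27.8   1.7] z 0.1719 F [-1.9  0.2  1. ] ez [ 0.003 -0.003 -1.   ]
expected knob px in crop [416. 325.]
```

Call:
apply_moves:
  increments:
    - [1.0, -0.3, 0, 0, 0, 0, 0]
    - [1.0, -0.3, 0, 0, 0, 0, 0]

```text
clock: 4.25
tcp_pos: [0.512, -0.0555, 0.1719]
eef_rot: [[0.319, 0.948, 0.003], [0.948, -0.319, -0.004], [-0.002, 0.004, -1.0]]
contact_force: [-1.0, 0.8, 2.2]
finger_gap: 0.0007
```

```bash
python3 -c "
from h import *
look('side3',(2,0),.190)"
```

```text
tcp gate [-25.6   1.7] z 0.1719 F [-1.   0.8  2.2] ez [ 0.003 -0.004 -1.   ]
expected knob px in crop [419. 324.]
```

View pics/side3.png

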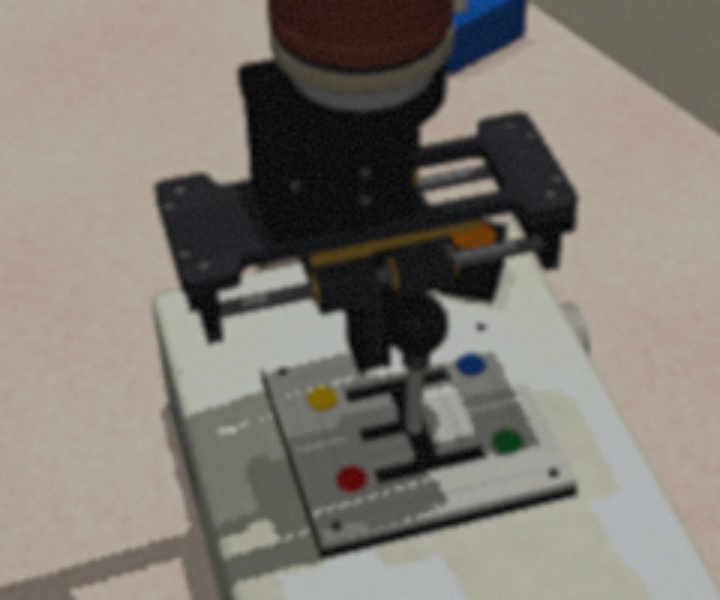

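Knob at (416,325), which matches gate x ≈ 0, so the lever is in the cross channel. Next I reposition to the +y side.

Call:
apply_moves:
  increments:
    - [-6, 2, 0, 0, 0, 0, 0]
    - [-6, 2, 0, 0, 0, 0, 0]
    - [0, 0, 25, 0, 0, 0, 0]
    - [0, 0, 25, 0, 0, 0, 0]
    - [0, 0, 5, 0, 0, 0, 0]
    - [0, 20, 0, 0, 0, 0, 0]
    - [25, 9, 0, 0, 0, 0, 0]
    - [25, 0, 0, 0, 0, 0, 0]
    - [0, 0, 0, 0, 0, 0, 0]

```text
clock: 5.42
tcp_pos: [0.5467, -0.0204, 0.2241]
eef_rot: [[0.32, 0.948, -0.001], [0.948, -0.32, -0.003], [-0.003, 0.0, -1.0]]
contact_force: [0.1, -0.2, 0.3]
finger_gap: 0.0004
```

```bash
python3 -c "
from h import *
look('side4',(0,0),.190)"
```

```text
tcp gate [-3.6 45.9] z 0.2241 F [ 0.1 -0.2  0.3] ez [-0.001 -0.003 -1.   ]
expected knob px in crop [416. 325.]
```

Call:
apply_moves:
  increments:
    - [4, -1, -25, 0, 0, 0, 0]
    - [0, 0, -25, 0, 0, 0, 0]
    - [0, 0, -6, 0, 0, 0, 0]
    - [-1.2, -3.8, 0, 0, 0, 0, 0]
    - [-1.2, -3.8, 0, 0, 0, 0, 0]
    - [-1.2, -3.8, 0, 0, 0, 0, 0]
    - [-1.2, -3.8, 0, 0, 0, 0, 0]

```text
clock: 6.35
tcp_pos: [0.5423, -0.0381, 0.1687]
eef_rot: [[0.32, 0.947, -0.0], [0.947, -0.32, -0.003], [-0.003, 0.001, -1.0]]
contact_force: [0.5, -0.4, -0.0]
finger_gap: 0.0003
```

```bash
python3 -c "
from h import *
look('side4',(0,0),.190)"
```

```text
tcp gate [-2.3 27.7] z 0.1687 F [ 0.5 -0.4 -0. ] ez [-0.    -0.003 -1.   ]
expected knob px in crop [416. 325.]
```

View pics/side4.png

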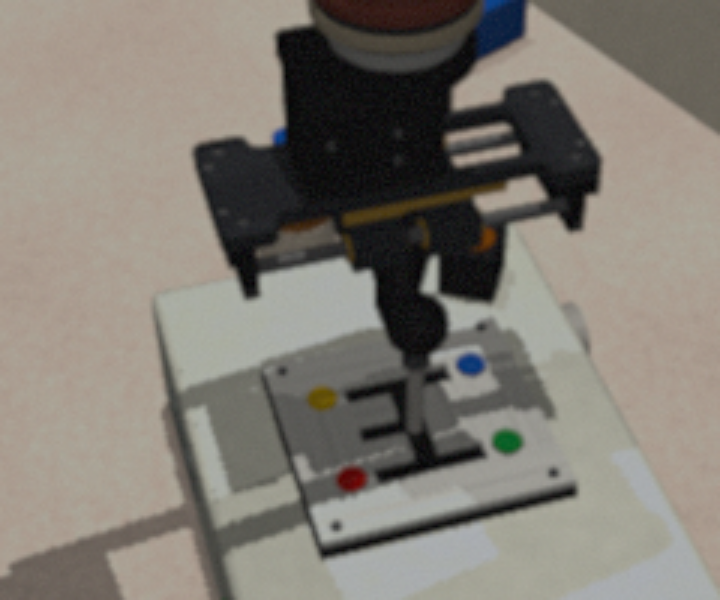

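Knob is unmoved at (417,323) with the finger just behind it on the +y side. I push along -y with a slight +x bias, towards the closed side.

Call:
apply_moves:
  increments:
    - [-0.9, -3.9, 0, 0, 0, 0, 0]
    - [-0.9, -3.9, 0, 0, 0, 0, 0]
    - [-0.9, -3.9, 0, 0, 0, 0, 0]
    - [-0.9, -3.9, 0, 0, 0, 0, 0]
    - [-0.9, -3.9, 0, 0, 0, 0, 0]
    - [-0.9, -3.9, 0, 0, 0, 0, 0]

```text
clock: 7.15
tcp_pos: [0.5365, -0.0628, 0.1688]
eef_rot: [[0.32, 0.947, -0.0], [0.947, -0.32, -0.003], [-0.003, 0.001, -1.0]]
contact_force: [0.7, 0.5, -0.1]
finger_gap: 0.0003
```

```bash
python3 -c "
from h import *
look('side5',(0,-25),.188)"
```

```text
tcp gate [-0.   2.4] z 0.1688 F [ 0.7  0.5 -0.1] ez [-0.    -0.003 -1.   ]
expected knob px in crop [431. 361.]
```

View pics/side5.png

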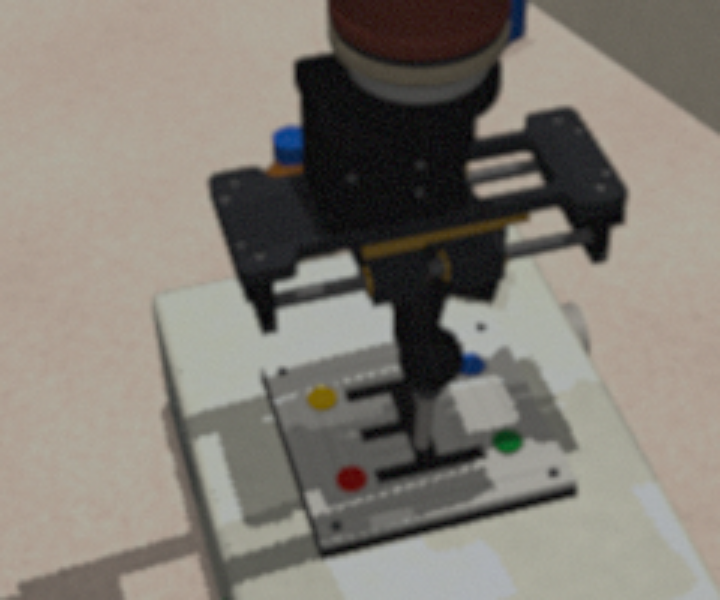

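Knob at (430,358), so y ≈ -23 and still x ≈ 0. Carrying on.

Call:
apply_moves:
  increments:
    - [-1.2, -3.8, 0, 0, 0, 0, 0]
    - [-1.2, -3.8, 0, 0, 0, 0, 0]
    - [-1.2, -3.8, 0, 0, 0, 0, 0]
    - [-1.2, -3.8, 0, 0, 0, 0, 0]
    - [-1.2, -3.8, 0, 0, 0, 0, 0]
    - [-0.6, -1.9, 0, 0, 0, 0, 0]
    - [-0.6, -1.9, 0, 0, 0, 0, 0]

```text
clock: 8.07
tcp_pos: [0.5285, -0.0877, 0.1684]
eef_rot: [[0.32, 0.947, -0.001], [0.947, -0.32, -0.003], [-0.003, 0.0, -1.0]]
contact_force: [-0.1, 0.9, -0.4]
finger_gap: 0.0006
```

```bash
python3 -c "
from h import *
look('side6',(0,-50),.182)"
```

```text
tcp gate [  0.1 -23.7] z 0.1684 F [-0.1  0.9 -0.4] ez [-0.001 -0.003 -1.   ]
expected knob px in crop [447. 404.]
```

Call:
apply_moves:
  increments:
    - [-0.4, -1.2, 0, 0, 0, 0, 0]
    - [-0.4, -1.2, 0, 0, 0, 0, 0]

```text
clock: 8.38
tcp_pos: [0.5277, -0.0903, 0.1684]
eef_rot: [[0.32, 0.947, -0.001], [0.947, -0.32, -0.003], [-0.003, 0.0, -1.0]]
contact_force: [1.1, 1.4, -0.6]
finger_gap: 0.0002
```

Call:
apply_moves:
  increments:
    - [-0.4, -1.2, 0, 0, 0, 0, 0]

```text
clock: 8.5
tcp_pos: [0.5273, -0.0915, 0.1684]
eef_rot: [[0.32, 0.947, -0.001], [0.947, -0.32, -0.003], [-0.003, 0.0, -1.0]]
contact_force: [0.3, 1.0, -1.1]
finger_gap: 0.0003
```

```bash
python3 -c "
from h import *
look('side6',(0,-52),.182)"
```

```text
tcp gate [  0.1 -27.8] z 0.1684 F [ 0.3  1.  -1.1] ez [-0.001 -0.003 -1.   ]
expected knob px in crop [448. 407.]
```

View pics/side6.png

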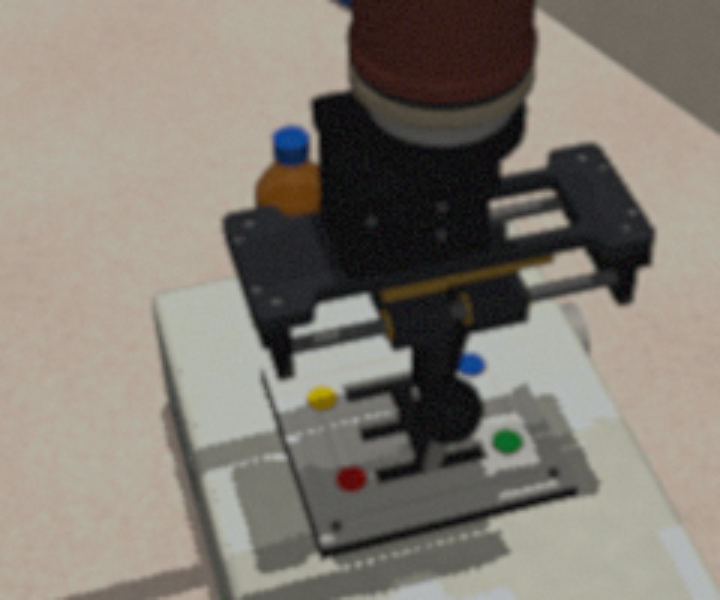

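Knob at (447,409), about gate (0,-52), with the stem in line with the green slot. I nudge until the stop is felt.

Call:
apply_moves:
  increments:
    - [-0.3, -1.0, 0, 0, 0, 0, 0]

```text
clock: 8.68
tcp_pos: [0.5269, -0.0926, 0.1684]
eef_rot: [[0.32, 0.947, -0.001], [0.947, -0.32, -0.003], [-0.003, 0.0, -1.0]]
contact_force: [-0.0, 2.2, -1.1]
finger_gap: 0.0008
```

Call:
apply_moves:
  increments:
    - [-0.3, -1.0, 0, 0, 0, 0, 0]

```text
clock: 8.8
tcp_pos: [0.5266, -0.0932, 0.1683]
eef_rot: [[0.32, 0.947, -0.001], [0.947, -0.32, -0.002], [-0.002, 0.0, -1.0]]
contact_force: [1.7, 3.1, -0.8]
finger_gap: 0.0005
```

Call:
apply_moves:
  increments:
    - [1.8, 5.7, 0, 0, 0, 0, 0]
    - [1.8, 5.7, 0, 0, 0, 0, 0]
    - [0, 0, 25, 0, 0, 0, 0]
    - [0, 0, 25, 0, 0, 0, 0]
    - [0, 0, 5, 0, 0, 0, 0]
    - [-20, 0, 0, 0, 0, 0, 0]
    - [-20, -8, 0, 0, 0, 0, 0]
    - [-14, -10, 0, 0, 0, 0, 0]
    - [0, 0, 0, 0, 0, 0, 0]

```text
clock: 9.93
tcp_pos: [0.4747, -0.099, 0.2225]
eef_rot: [[0.319, 0.948, -0.003], [0.948, -0.319, -0.004], [-0.005, -0.001, -1.0]]
contact_force: [0.4, 1.0, -0.2]
finger_gap: 0.0007
```

```bash
python3 -c "
from h import *
look('side7',(0,-52),.182)"
```

```text
tcp gate [-47.5 -51.2] z 0.2225 F [ 0.4  1.  -0.2] ez [-0.003 -0.004 -1.   ]
expected knob px in crop [448. 407.]
```

Now descend and approach; contact is expected at tcp x ≈ -26.

Call:
apply_moves:
  increments:
    - [0, 0, -25, 0, 0, 0, 0]
    - [0, 0, -25, 0, 0, 0, 0]
    - [0, 0, -11, 0, 0, 0, 0]
    - [3.8, -1.25, 0, 0, 0, 0, 0]
    - [3.8, -1.25, 0, 0, 0, 0, 0]
    - [3.8, -1.25, 0, 0, 0, 0, 0]

```text
clock: 10.72
tcp_pos: [0.4908, -0.1029, 0.1623]
eef_rot: [[0.319, 0.948, 0.003], [0.948, -0.319, -0.005], [-0.004, 0.004, -1.0]]
contact_force: [-0.0, 0.1, 0.2]
finger_gap: 0.0006
```

```bash
python3 -c "
from h import *
look('side7',(0,-52),.182)"
```

```text
tcp gate [-31. -50.] z 0.1623 F [-0.   0.1  0.2] ez [ 0.003 -0.005 -1.   ]
expected knob px in crop [448. 407.]
```

View pics/side7.png

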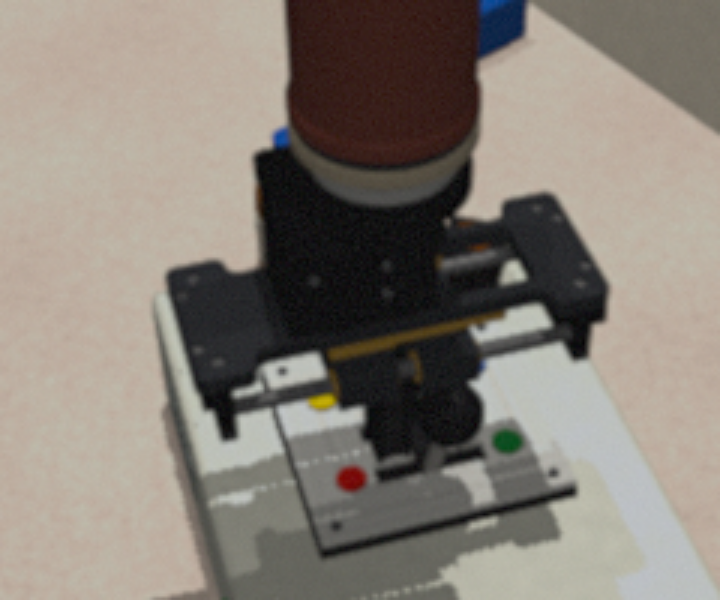

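Finger is behind the knob at (450,410). Now pushing it along +x into the green slot.

Call:
apply_moves:
  increments:
    - [3.8, -1.25, 0, 0, 0, 0, 0]
    - [3.8, -1.25, 0, 0, 0, 0, 0]
    - [3.8, -1.25, 0, 0, 0, 0, 0]
    - [3.8, -1.25, 0, 0, 0, 0, 0]
    - [3.8, -1.25, 0, 0, 0, 0, 0]
    - [3.8, -1.25, 0, 0, 0, 0, 0]

```text
clock: 11.52
tcp_pos: [0.5156, -0.1113, 0.1634]
eef_rot: [[0.319, 0.948, 0.004], [0.948, -0.319, -0.006], [-0.004, 0.005, -1.0]]
contact_force: [-1.3, 0.1, 1.4]
finger_gap: 0.0003
```

Call:
apply_moves:
  increments:
    - [3.8, -1.25, -1, 0, 0, 0, 0]
    - [3.8, -1.25, -1, 0, 0, 0, 0]
    - [3.8, -1.25, -1, 0, 0, 0, 0]
    - [2.8, -0.9, 0, 0, 0, 0, 0]

```text
clock: 12.02
tcp_pos: [0.5307, -0.1161, 0.1599]
eef_rot: [[0.319, 0.948, 0.003], [0.948, -0.319, -0.005], [-0.004, 0.005, -1.0]]
contact_force: [-0.7, 0.9, -0.2]
finger_gap: 0.0001
```

```bash
python3 -c "
from h import *
look('side8',(44,-51),.175)"
```

```text
tcp gate [ 11.1 -50. ] z 0.1599 F [-0.7  0.9 -0.2] ez [ 0.003 -0.005 -1.   ]
expected knob px in crop [530. 395.]
```

View pics/side8.png

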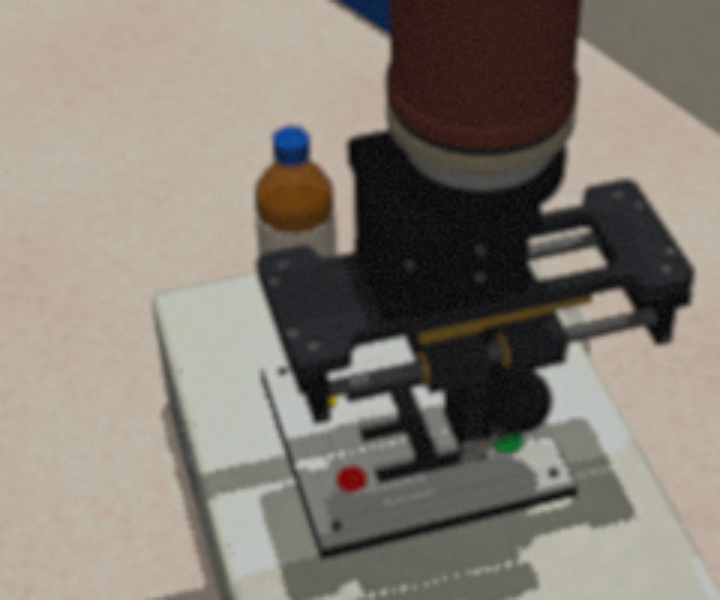

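Knob at about (520,398), 5–6 mm short of the expected home at (530,395). Small steps until the stop is felt.

Call:
apply_moves:
  increments:
    - [1.9, -0.6, 0, 0, 0, 0, 0]
    - [1.9, -0.6, 0, 0, 0, 0, 0]

```text
clock: 12.32
tcp_pos: [0.5346, -0.1172, 0.1594]
eef_rot: [[0.319, 0.948, 0.003], [0.948, -0.319, -0.005], [-0.003, 0.004, -1.0]]
contact_force: [-1.3, 0.5, -0.5]
finger_gap: 0.0005
```

Call:
apply_moves:
  increments:
    - [1.4, -0.5, 0, 0, 0, 0, 0]

```text
clock: 12.45
tcp_pos: [0.5359, -0.1176, 0.1592]
eef_rot: [[0.319, 0.948, 0.002], [0.948, -0.319, -0.004], [-0.003, 0.003, -1.0]]
contact_force: [-2.2, 2.2, -0.8]
finger_gap: 0.0008
```

Call:
apply_moves:
  increments:
    - [1.4, -0.5, 0, 0, 0, 0, 0]

```text
clock: 12.58
tcp_pos: [0.5366, -0.1178, 0.159]
eef_rot: [[0.319, 0.948, 0.0], [0.948, -0.319, -0.004], [-0.003, 0.001, -1.0]]
contact_force: [-5.4, 2.1, 2.9]
finger_gap: 0.0003
```

Call:
apply_moves:
  increments:
    - [1.2, -0.4, 0, 0, 0, 0, 0]

```text
clock: 12.7
tcp_pos: [0.5368, -0.1179, 0.1589]
eef_rot: [[0.319, 0.948, -0.003], [0.948, -0.319, -0.003], [-0.004, -0.002, -1.0]]
contact_force: [-7.1, 2.9, 3.0]
finger_gap: 0.0005
```

The stop is felt (7 N, no further motion). Retreat and check.

Call:
apply_moves:
  increments:
    - [0.6, -0.2, 0, 0, 0, 0, 0]
    - [0.6, -0.2, 0, 0, 0, 0, 0]
    - [-4, 1.3, 0, 0, 0, 0, 0]
    - [-10, 3.3, 0, 0, 0, 0, 0]
    - [-12, 4, 0, 0, 0, 0, 0]
    - [0, 0, 25, 0, 0, 0, 0]
    - [0, 0, 30, 0, 0, 0, 0]
    - [-30, 10, 25, 0, 0, 0, 0]
    - [-40, 20, 20, 0, 0, 0, 0]
    - [-40, 20, 0, 0, 0, 0, 0]
    - [0, 0, 0, 0, 0, 0, 0]

```text
clock: 14.08
tcp_pos: [0.3934, -0.057, 0.2621]
eef_rot: [[0.319, 0.948, -0.0], [0.948, -0.319, -0.004], [-0.004, 0.001, -1.0]]
contact_force: [0.4, -0.0, 0.1]
finger_gap: 0.0007
```

```bash
python3 - <<'E'
from h import *
im=look('side9',(44,-51),.175)
X=np.r_[C+R2@np.array((44,-51))/1e3,.175]
D={}
for n in('scene','side'):
    g=manip.grab_frame(n);s=proj(n,X)[0]
    c,a=blob(g,tuple(s.round().astype(int)),16,False);D[n]=c
    print(n,s.round(1),c.round(1),a)
    cv2.imwrite(f'pics/{n}F.png',g)
k=tri(D['scene'],D['side']);print('knob gate',((k[:2]-C)@R2*1e3).round(1),k[2].round(4))
E
```

```text
tcp gate [-137.8  -36.7] z 0.2621 F [ 0.4 -0.   0.1] ez [-0.    -0.004 -1.   ]
expected knob px in crop [530. 395.]
scene [252.2 263. ] [254.9 261.9] 293
side [376.5 281.8] [375.6 283.3] 354
knob gate [ 42.4 -46.7] 0.1705
```

View pics/sideF.png

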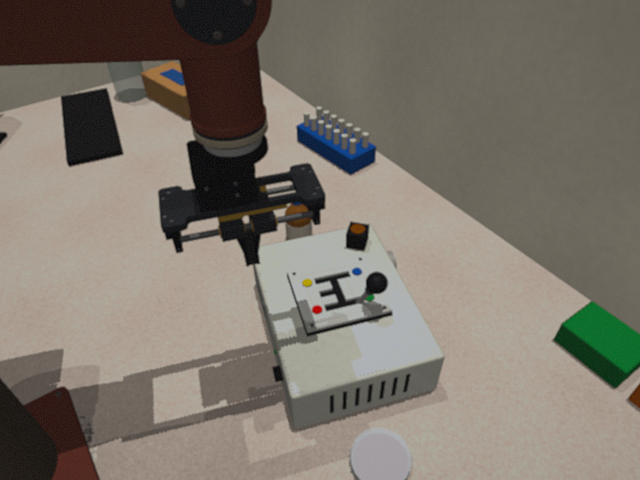

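Knob at (376,282) px, expected home (376.5,281.8). Cube (357,235) and dish (381,458) look unmoved, the bottle stands in place, and the robot is clear.

```bash
python3 -c "
from bench import manip
manip.close_job()"
```

```text
the job is handed in; nothing more can be done
```

The lever is home in the green-dotted slot and the job is handed in; the hand-in gives no verdict. The green dot was at the slot away from the robot, on the housing's -y side. With the closed fingers I pushed the knob:

1. out of the park slot;
2. along the cross channel to its -y end;
3. into the green slot until the stop held at about 8 N.

**Lever:** in the last side picture the knob is within 1–2 px of its expected home position. The two-camera fix gave 42 mm in x and -47 mm in y from the gate's centre, against 44 and -51 expected. It also read about 4 mm low in height. I put the gap down to stem and shadow pixels in the knob's outline, but did not check this. The x gap is about 1 mm at the plate, inside the 4 mm tolerance.

**Other objects and robot:** by eye, the cube and dish are at the same pixels as at the start. The bottle still stands in place but was partly hidden by the gripper. The arm was clear of everything with about zero contact force, at about 14 s of the 45 s allowed.

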